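# Dock the rum-cake keeper and pump its air out

## Task

The rum cake needs sealing for tomorrow. Push its square pale keeper with the blue lid square and flush into the corner of the two steel fences, touching both with its port side against the back fence with the black gasket, and then, with it still home there, work the red-handled pump lever through at least three full strokes: right down to its stop and all the way back up each time. Do not bump the wire rack above the lever, leave the other things on the sideboard where they stand, and finish with the lever up and the keeper still snugly in its corner.

Things in the scene. Friction and masses are not known exactly. Their poses are not given: they have to be found in the camera images.
- dock: Fixed vacuum dock: two steel fences 12 mm thick, 40 mm high, meeting in a right angle, beside a green pump. Origin: inner corner of the fences, on the table. x away from the robot, y left along the back fence. Back fence face: plane x=0, y -12..112 mm; side fence face: plane y=0, x -120..0 mm. Home for the keeper: x -100..0, y 0..100 mm, on the table.
- keeper: Loose cake keeper, 0.4 to 0.8 kg, on the table: frosted whitish box 100 x 100 mm, blue lid of the same outline, 70 mm high, with a central white knob 28 mm across, 20 mm high (top at 90 mm). Origin: centre of the underside. Black port in the middle of its +x face, which goes to the back fence. Home: origin at x=-50, y=50 mm in the dock's frame, axes parallel.
- keeper_port (a point): The keeper's black round port, 20 mm across, in the middle of its +x face, 30 mm above the table; it meets the black gasket on the back fence.
- lever (a joint): Pump lever angle in rad: 0 = up (a spring returns it there when let go), 0.60 = pressed down to its stop. The handle needs about 4 N at the top and 8 N at the bottom.
- lever_grip (a point): Centre of the lever's red cross-handle, a round bar 24 mm thick and 80 mm long, parallel to the dock's y. At lever angle q its centre is at x = 60 - 170 cos(0.4 - q), y = -90, z = 100 + 170 sin(0.4 - q) mm in the dock's frame: 166 mm high when up, 66 mm when down.
- lever_hinge (a point): Lever hinge, axis along the dock's y, at x 60, y -90, z 100 mm in the dock's frame; the 170 mm lever points to the dock's -x. The green pump foot (14 mm high) fills x -35..135, y -150..-20 mm in that frame, the cheeks (112 mm high) x 35..85, y -116..-64 mm, the barrel (70 mm high) is 32 mm across at x 0, y -90 mm.
- rack: Fixed wire rack above the lever, same origin and axes as the dock. Rods fill x -109..129, y -161..-23 mm, underside at z 321 mm; two 12 mm posts at x 125, y -157 and -27 mm; front and sides open. It covers the whole raised handle and reaches 12 mm past its centre towards the robot, so a vertical gripper there hits it: lean the tool 35 to 45 degrees, fingers pointing down and away from the robot.
- rum: Bystander: closed amber rum bottle, 74 mm in diameter, 240 mm tall, standing behind the fences or beside the pump. Origin: centre of its base.
- decanter: Bystander: round glass decanter with cork, 110 mm in diameter, 192 mm tall. Origin: centre of its base.
- opener: Bystander: aluminium bottle opener lying flat, 138 mm long, 8 mm high. Origin: near its middle, on the table; its length is along x.
- scoop: Bystander: red plastic ice scoop, 65 mm wide, 210 mm long, 43 mm high. Origin: on the table where the handle meets the bowl; bowl to +x, handle to -x.
Not all that is in view belongs to the job. Of the things like the keeper, leave any that is yellow; of the rest the larger one is meant.

How it is judged:
By the outcome, as a careful person would: the job done as asked, in the order asked, and still so for the second after the job is handed in, with the robot touching nothing.
It also fails if it takes over 72 s, if anything falls off the work surface, if the arm or the gripper's body presses on something with over 40 N, if the wrist force passes 120 N, or if a joint passes its speed limit or range.

## Robot

A 6-joint arm with a two-finger parallel gripper is mounted at the origin on the work surface. World frame = base frame: x ahead of the robot, y to its left, z up, the work surface at z = 0. Lengths are in m, angles in rad, forces in N, time in s.
With the tool pointing down it reaches from about 0.325 to 0.775 m from the base axis. Payload 5.5 kg.
Tool frame: the origin (TCP) lies midway between the tips of the shut fingers; the grasp point (between the pads) lies arm.grip_depth behind it (arm.grip_depth is the distance from the TCP to the grasp point, in m); z points along the fingers, y is the line along which they close (so a half turn about z gives the same grasp; the last joint's range is limited). The gripper opens to 85 mm and grips with 20 to 120 N. Pads are 22 mm wide; open, the fingers measure 114 mm over their backs; the gripper's body (76 mm by 85 mm) begins 54 mm behind the grasp point. The pads swing forward as they close: fully open they stand 13 mm farther back than shut.
Start: joints at [1.211, 0.091, 1.231, -0, 1.82, -0.057], TCP at [0.179, 0.573, 0.231] pointing down, gripper open.
Joint ranges: [-2.87, 2.87], [-0.86, 2.18], [0.17, 2.46], [-1.51, 4.65], [0.06, 2.69], [-2.65, 2.65]. Speed limits (rad/s): [2.57, 2.57, 3.01, 3.14, 3.14, 3.14].

## Interface

Orientations are given as a unit quaternion [x, y, z, w].
In Python, from plant import sensors, eyes, workorder, arm gives the robot as it stands.
- The arm moves only by the shell command python3 -m handwheel 'ROWS' [OPENING]. ROWS is JSON, a list of rows, each a list of 6 numbers: the shift along the tool's x, y, z in m, then the turn, a rotation vector about the tool's x, y, z in degrees. A call has 1 to 8 rows; each row is the pose to reach, as a shift and turn from the pose commanded when the call began, along the tool's axes at that moment; what a row does not reach only later rows make up. A row lasts 1/12 s, in which the tool goes at most 41.7 mm and 7.16 degrees, less where a joint would pass 70% of its speed; a pose out of reach is approached as far as the arm can. A call with a gripper value outside its range is refused whole. OPENING is the opening, from 0 (shut) to 1 (fully open), set as the call begins (- or left out, the last holds). The fingers move at their own pace and stop on an object; the grip force is fixed at half the most. Time passes only in rows, so rows that repeat a pose let the fingers close. It gives the time, the measured TCP pose, the force, the opening and the grip force at its end, in the units of the state.
- sensors.observe(): the state, without advancing time (a new reading comes with each control period).
- eyes.capture(name): name is "side" or "top"; returns a dict with "image" (384x512x3 uint8, red, green, blue), "z_map" (384x512 float32, m along the optical axis (not along the pixel's ray), 0 where there is no reading), "fx", "fy", "cx", "cy" (pixels), "world_to_cam" (4x4, takes a point from world to camera coordinates). Camera axes: x right, y up, looking along -z (the intrinsics and any distortion apply to the point x, -y, -z); pixel columns grow to the right and rows downward; lengths in m; the calibration is good to about 2 mm. A picture is of the moment at which its call begins.
- workorder.finish_job(): hands the job in; it is judged then, once.
The state is a dict: "clock": time; "q": joint angles; "qvel": joint speeds; "effort": joint torques, N m; "tool_pos": TCP position; "eef_rot": TCP orientation; "contact_force": force on the tool from outside, world axes, zero at the start; "ft_torque": the same for the moment, N m; "finger_gap": opening from 0.0 (shut) to 1.0 (fully open); "grasp_force": force on a finger pad.
Only numpy, scipy, OpenCV 4.12 (cv2) and the standard library are available. Lean on these libraries where they do the work, as an engineer would, in place of code of your own. Each camera call takes 0.05 s, during which the arm holds its last target. There are 200 camera calls.

## Working session

There is one attempt and no reset: what is moved stays moved. The work goes in short steps, Python scripts to look and compute and a shell command to move; the robot and the scene stay as the last step left them, time stands still between calls to the robot, and variables do not carry over. Pictures are saved under pics/ and viewed, at most 10 in all, crops included, and the job is handed in when it is done.

```bash
ls; mkdir -p pics
cat > h.py <<'E'
import numpy as np, cv2
from plant import sensors, eyes, workorder, arm
def cap(n):
    c=eyes.capture(n); return c
def cloud(c):
    z=c["z_map"]; h,w=z.shape
    u,v=np.meshgrid(np.arange(w),np.arange(h))
    p=np.stack([(u-c["cx"])/c["fx"]*z, -(v-c["cy"])/c["fy"]*z, -z, np.ones_like(z)],-1)
    P=p@np.linalg.inv(c["world_to_cam"]).T
    P[z==0]=np.nan
    return P[...,:3]
E
python3 - <<'E'
from h import *
for n in ("top","side"):
    c=cap(n); cv2.imwrite(f"pics/{n}0.png",cv2.resize(c["image"][...,::-1],None,fx=1.5,fy=1.5,interpolation=cv2.INTER_CUBIC))
    np.save(n+".npy",cloud(c)); np.save(n+"_im.npy",c["image"]); print([k for k in c])
s=sensors.observe(); print(s, arm.grip_depth)
E
```

```text
pics
['image', 'z_map', 'fx', 'fy', 'cx', 'cy', 'world_to_cam']
['image', 'z_map', 'fx', 'fy', 'cx', 'cy', 'world_to_cam']
{'clock': 0.1, 'q': array([ 1.21127697e+00,  9.17701701e-02,  1.23176572e+00,  9.86564523e-06,
        1.81981560e+00, -5.66952139e-02]), 'qvel': array([-0.00068944, -0.00250354, -0.00252427, -0.00041331, -0.00197402,
        0.00132501]), 'effort': array([ 3.15508347e-03, -4.60216713e+01, -4.19218934e+01, -4.10828363e-05,
        1.05958423e-02,  3.50221313e-06]), 'tool_pos': array([0.1788349 , 0.5724576 , 0.23027183]), 'eef_rot': array([ 1.50832942e-01,  9.88558875e-01, -8.59457912e-04, -1.86374216e-04]), 'contact_force': array([ 0.14454713, -0.34708276, -0.96083424]), 'ft_torque': array([-0.02005933, -0.010815  , -0.03341979]), 'grasp_force': 0.0, 'finger_gap': 0.9960579849021108} 0.0187
```

View pics/top0.png

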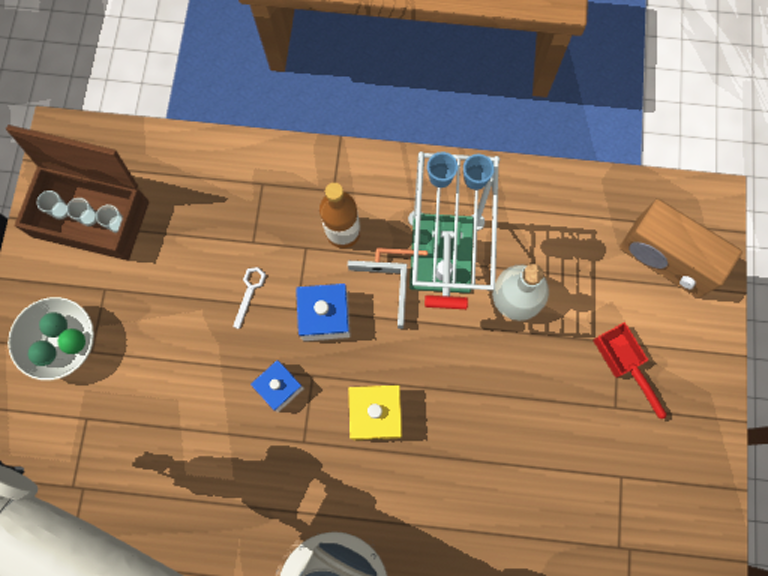

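View pics/side0.png

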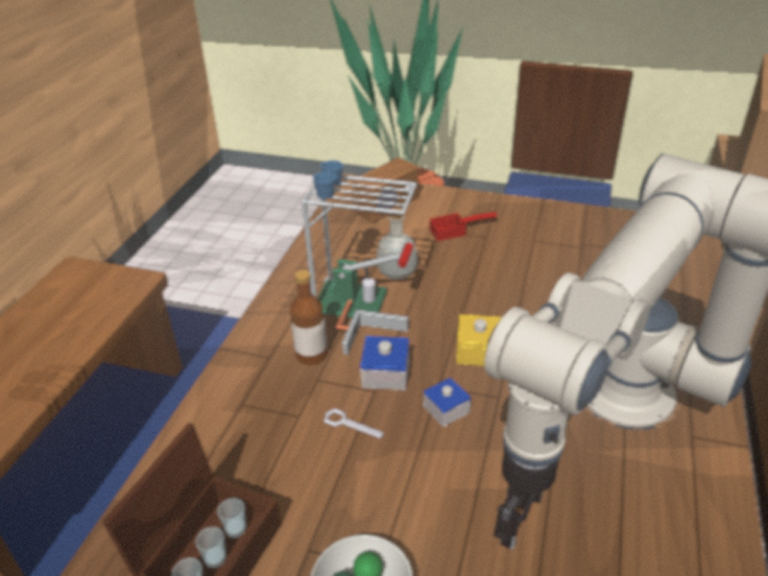

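The three keepers are big blue (322,310 in the top view), small blue (277,385) and yellow (375,412). Yellow is excluded and the larger of the other two is the one at (322,310). I'll confirm it in a crop, look for the port, and measure.

```bash
cat > m.py <<'E'
from h import *
def measure(P,im,verbose=True):
    hsv=cv2.cvtColor(im,cv2.COLOR_RGB2HSV); z=P[...,2]
    blue=(hsv[...,0]>105)&(hsv[...,0]<125)&(hsv[...,1]>150)&(z>.06)&(z<.08)
    n,l,st,ce=cv2.connectedComponentsWithStats(blue.astype(np.uint8))
    for i in range(1,n):
        if st[i,4]>100:
            q=P[l==i]; r=cv2.minAreaRect((q[:,:2]*1000).astype(np.float32)); print("blue",st[i,4],ce[i].round(),np.round(r[0],1),np.round(r[1],1),round(r[2],2),"z",np.median(q[:,2]).round(4))
if __name__=="__main__":
    for n in("top","side"):
        P=np.load(n+".npy"); im=np.load(n+"_im.npy"); print(n); measure(P,im)
    P=np.load("top.npy"); im=np.load("top_im.npy");hsv=cv2.cvtColor(im,cv2.COLOR_RGB2HSV);z=P[...,2]
    red=((hsv[...,0]<5)|(hsv[...,0]>175))&(hsv[...,1]>200)&(z>.12)
    q=P[red]; print("red",red.sum(),q.min(0),q.max(0),np.median(q,0),cv2.minAreaRect((q[:,:2]*1000).astype(np.float32)))
    f=(abs(z-.04)<.004); n,l,st,ce=cv2.connectedComponentsWithStats(f.astype(np.uint8))
    for i in range(1,n):
        if st[i,4]>60:
            q=P[l==i]; print("z40",st[i],ce[i].round(),cv2.minAreaRect((q[:,:2]*1000).astype(np.float32)),np.median(q[:,2]))
    s=np.load("side_im.npy")
    a=cv2.resize(s[185:275,210:350,::-1],(560,360),interpolation=cv2.INTER_CUBIC)
    t=np.load("top_im.npy")
    b=cv2.resize(t[150:300,160:360,::-1],(560,420)); b=b[:360]
    cv2.imwrite("pics/crop1.png",np.vstack([a[:300],b[:300]]))
E
python3 m.py
```

```text
top
blue 956 [214. 206.] [532.4  84.6] [100.8  98.8] 10.33 z 0.0708
side
blue 399 [257. 236.] [533.9  86.8] [ 90.4 107.7] 10.66 z 0.0719
red 143 [ 0.53620978 -0.1953884   0.16646409] [ 0.55836211 -0.12047483  0.18435387] [ 0.54837134 -0.16035458  0.17705661] ((546.9996948242188, -157.9467315673828), (18.435487747192383, 74.18211364746094), 3.5962393283843994)
z40 [232 173  39  44 244] [259. 187.] ((613.28564453125, -45.87779235839844), (174.24571228027344, 92.4964370727539), 44.701847076416016) 0.03982963965494801
z40 [ 11 202  45  42 138] [ 24. 217.] ((441.60552978515625, 649.5393676757812), (77.40348815917969, 148.56295776367188), 49.82972717285156) 0.03967906960664069
z40 [418 234  26  45 188] [431. 258.] ((449.4377136230469, -574.373779296875), (136.40086364746094, 47.515132904052734), 19.349681854248047) 0.03981650609663945
```

View pics/crop1.png

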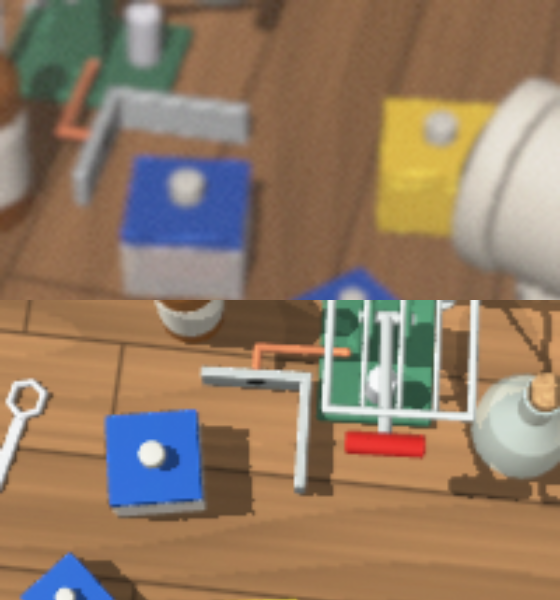

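The crop confirms it: the large blue-lidded keeper is nearest the fences. Neither visible face (+y, -x) shows a port, so it must be on +x or -y. Next I'll fit the dock from the fence tops.

```bash
cat > d.py <<'E'
from h import *
from scipy.optimize import minimize
for n in("top","side"):
    c=cap(n); print(n,"cam pos",np.linalg.inv(c["world_to_cam"])[:3,3].round(3))
P=np.load("top.npy"); im=np.load("top_im.npy");hsv=cv2.cvtColor(im,cv2.COLOR_RGB2HSV);z=P[...,2]
m=(abs(z-.04)<.006)&(hsv[...,1]<70); m[:,:225]=0;m[:,275:]=0;m[:165]=0;m[225:]=0
n,l,st,ce=cv2.connectedComponentsWithStats(m.astype(np.uint8),connectivity=8);i=1+st[1:,4].argmax();m=l==i
q=P[m][:,:2]*1000; print(m.sum(),st[i],np.median(z[m]))
# predicted-outline fit: dense samples of model vs points, both ways
g=np.array([(x,y) for x in np.arange(-119,12,2) for y in np.arange(-11,112,2) if x>0 or y<0],float)
from scipy.spatial import cKDTree
T=cKDTree(q)
def cost(p,full=0):
    a=p[2];R=np.array([[np.cos(a),-np.sin(a)],[np.sin(a),np.cos(a)]])
    G=g@R.T+p[:2]
    d1=np.minimum(T.query(G)[0],6); d2=np.minimum(cKDTree(G).query(q)[0],6)
    return (d1**2).mean()+(d2**2).mean()
for x0 in([605,0,-.05],[600,10,.05],[600,5,.15]):
    r=minimize(cost,x0,method="Nelder-Mead",options=dict(initial_simplex=np.array(x0)+np.array([[0,0,0],[8,0,0],[0,8,0],[0,0,.06]]))); print(r.x,np.degrees(r.x[2]),r.fun)
a=r.x[2]; R=np.array([[np.cos(a),-np.sin(a)],[np.sin(a),np.cos(a)]])
print("home keeper",R@[-50,50]+r.x[:2],"grip up",R@[60-170*np.cos(.4),-90]+r.x[:2])
loc=(q-r.x[:2])@R; b=loc[loc[:,1]>15]; s=loc[loc[:,0]<-15]
print("back x",np.percentile(b[:,0],[2,50,98]),"y max",b[:,1].max(),"side y",np.percentile(s[:,1],[2,50,98]),"xmin",s[:,0].min())
E
python3 d.py
```

```text
top cam pos [ 0.234 -0.097  1.482]
side cam pos [0.174 1.234 1.173]
289 [232 174  39  43 289] 0.03982459893635926
[ 6.05e+02  0.00e+00 -5.00e-02] -2.8647889756541165 72.0
[6.e+02 1.e+01 5.e-02] 2.8647889756541165 72.0
[6.0e+02 5.0e+00 1.5e-01] 8.594366926962348 72.0
home keeper [543.08953948  46.96664727] grip up [517.95355638 -98.42218699]
back x [41.17121527 46.23493368 51.42105367] y max 34.63039349424278 side y [-78.27861799 -71.26435639 -63.34925857] xmin -87.74247881640102
```

```bash
sed -i 's/,6)\*\*2/,6)**2/; s/for x0 in(.*):$/for x0 in([635,-70,.05],[630,-65,.15]):/' d.py; python3 d.py
```

```text
top cam pos [ 0.234 -0.097  1.482]
side cam pos [0.174 1.234 1.173]
289 [232 174  39  43 289] 0.03982459893635926
[ 6.41799614e+02 -6.29768052e+01  5.13494925e-02] 2.9421092021834934 2.933503995085328
[ 6.41802734e+02 -6.29733637e+01  5.13871138e-02] 2.9442647436838185 2.9335011532521547
home keeper [589.30051073 -15.60759015] grip up [ 549.97265925 -157.81536375]
back x [ 0.03301396  5.59134958 12.55462347] y max 108.77619781863616 side y [-11.70731925  -6.08045538  -0.32567795] xmin -119.31112616373304
```

Dock origin fits at (641.8, -63.0) mm, yaw 2.94°. The predicted grip (550, -158) agrees with the red bar seen at (548, -158). Before the rack comes into play I want the wrist's bulk relative to the TCP, and a plan for grasping the knob.

Run:
```python
from h import *
from scipy.spatial.transform import Rotation as R
s=sensors.observe(); t=s["tool_pos"]; M=R.from_quat(s["eef_rot"]).as_matrix(); print(M.round(3))
for n in("side","top"):
    P=np.load(n+".npy").reshape(-1,3); L=(P-t)@M
    k=(np.hypot(L[:,0],L[:,1])<.35)&(P[:,2]>.12); L=L[k]
    for a in range(-600,100,40):
        q=L[(L[:,2]*1000>=a)&(L[:,2]*1000<a+40)]*1000
        if len(q)>5: print(n,a,len(q),"x",np.percentile(q[:,0],[1,99]).round(),"y",np.percentile(q[:,1],[1,99]).round())
print("knob shift world->tool for TCP z .15:",M.T@(np.array([.5328,.0852,.15])-t))
from scipy.spatial.transform import Rotation
```

```text
[[-0.955  0.298 -0.   ]
 [ 0.298  0.955 -0.001]
 [-0.    -0.001 -1.   ]]
side -400 2359 x [-60.  66.] y [-24.  43.]
side -360 4473 x [-56.  68.] y [-343.   48.]
side -320 1782 x [-44.  70.] y [-334.   41.]
side -280 827 x [-35.  68.] y [-174.   39.]
side -240 533 x [-35.  38.] y [-6. 40.]
side -200 493 x [-35.  38.] y [-3. 40.]
side -160 366 x [-32.  36.] y [-1. 39.]
side -120 420 x [-18.  18.] y [13. 73.]
side -80 132 x [-13.  15.] y [-20.  75.]
side -40 70 x [-8. 10.] y [-47.  57.]
top -360 2834 x [-47.  41.] y [-347. -185.]
top -320 843 x [-49. -26.] y [-346. -157.]
top -280 53 x [-50. -47.] y [-197. -142.]
top -80 26 x [-12.  -8.] y [-74. -37.]
top -40 18 x [-10.  -3.] y [-59. -47.]
knob shift world->tool for TCP z .15: [-0.48314457 -0.35966219  0.08113813]
```

```bash
cat >> h.py <<'E'
from scipy.spatial.transform import Rotation as Ro
DO=np.array([.6418,-.0630]); DA=np.radians(2.94)
def d2w(x,y,z):  # dock mm -> world m
    c,s=np.cos(DA),np.sin(DA); return np.array([DO[0]+(c*x-s*y)/1000,DO[1]+(s*x+c*y)/1000,z/1000])
def w2d(p):
    c,s=np.cos(DA),np.sin(DA); d=(np.array(p[:2])-DO)*1000; return np.array([c*d[0]+s*d[1],-s*d[0]+c*d[1],p[2]*1000])
def pose(yaw,lean=0):
    # tool y horizontal-radial at world yaw (deg), z down, lean: fingers tip toward +yaw direction
    y=np.array([np.cos(np.radians(yaw)),np.sin(np.radians(yaw)),0]); z=np.array([0,0,-1.]); M=np.stack([np.cross(y,z),y,z],1)
    return Ro.from_matrix(M)*Ro.from_euler("x",-lean,degrees=True)
def rel(pos,rot):
    s=sensors.observe(); c=Ro.from_quat(s["eef_rot"])
    print("shift",c.inv().apply(np.array(pos)-s["tool_pos"]).round(4),"turn",np.degrees((c.inv()*rot).as_rotvec()).round(2))
    print("now",s["clock"],s["tool_pos"].round(4),"dock",w2d(s["tool_pos"]).round(1),"yaw",np.degrees(np.arctan2(*c.as_matrix()[[1,0],1])).round(1),"F",s["contact_force"].round(1),"gap",s["finger_gap"].round(2),s["grasp_force"])
E
python3 -m handwheel '[[-0.483,-0.36,0.08,0,0,63],[-0.483,-0.36,0.08,0,0,63],[-0.483,-0.36,0.08,0,0,63],[-0.483,-0.36,0.08,0,0,63],[-0.483,-0.36,0.08,0,0,63],[-0.483,-0.36,0.08,0,0,63],[-0.483,-0.36,0.08,0,0,63],[-0.483,-0.36,0.08,0,0,63]]' 0.7
python3 -c "
from h import *
print(pose(10,30).as_matrix().round(2))
rel([.5325,.085,.15],pose(10))"
```

```text
clock: 0.97
tool_pos: [0.3736, 0.3035, 0.1873]
eef_rot: [0.609, 0.793, 0.0, 0.0]
contact_force: [0.6, 0.5, -1.4]
finger_gap: 0.702
grasp_force: 0.0
[[-0.17  0.85  0.49]
 [ 0.98  0.15  0.09]
 [ 0.    0.5  -0.87]]
shift [-0.2522  0.0968  0.0373] turn [ 0.04 -0.02  5.02]Traceback (most recent call last):
  File "<string>", line 4, in <module>
    rel([.5325,.085,.15],pose(10))
    ~~~^^^^^^^^^^^^^^^^^^^^^^^^^^^
  File "h.py", line 25, in rel
    print("now",s["clock"],s["tool_pos"].round(4),"dock",w2d(s["tool_pos"]).round(1),"yaw",np.degrees(np.arctan2(*c.as_matrix()[[1,0],1])).round(1),"F",s["contact_force"].round(1),"gap",s["finger_gap"].round(2),s["grasp_force"])
                                                                                                                                                                                          ^^^^^^^^^^^^^^^^^^^^^
AttributeError: 'float' object has no attribute 'round'
```

```bash
sed -i 's/s\["finger_gap"\].round(2)/round(s["finger_gap"],2)/' h.py
python3 -m handwheel '[[-0.252,0.097,0.037,0,0,5],[-0.252,0.097,0.037,0,0,5],[-0.252,0.097,0.037,0,0,5],[-0.252,0.097,0.037,0,0,5],[-0.252,0.097,0.037,0,0,5],[-0.252,0.097,0.037,0,0,5],[-0.252,0.097,0.037,0,0,5],[-0.252,0.097,0.037,0,0,5]]' 0.7
python3 - <<'E'
from h import *
rel([.5325,.085,.074],pose(10))
P=np.load("top.npy");im=np.load("top_im.npy")
q=P[195:212,205:222].reshape(-1,3); q=q[(q[:,2]>.085)&(q[:,2]<.093)];print("knob top",np.mean([q.min(0),q.max(0)],0).round(4),len(q))
E
```

```text
clock: 1.63
tool_pos: [0.5346, 0.0837, 0.1487]
eef_rot: [0.642, 0.766, -0.001, -0.0]
contact_force: [-0.4, -0.1, -0.1]
finger_gap: 0.7
grasp_force: 0.0
shift [ 0.0017 -0.0017  0.0747] turn [-0.11  0.09  0.06]
now 1.6333 [0.5346 0.0837 0.1487] dock [-99.5 152.  148.7] yaw 10.1 F [-0.4 -0.1 -0.1] gap 0.7 0.0
knob top [0.5324 0.0854 0.089 ] 50
```

```bash
python3 -m handwheel '[[0.002,-0.002,0.03,0,0,0],[0.002,-0.002,0.055,0,0,0],[0.002,-0.002,0.07,0,0,0],[0.002,-0.002,0.074,0,0,0],[0.002,-0.002,0.074,0,0,0],[0.002,-0.002,0.074,0,0,0]]' 0.7
python3 -m handwheel '[[0,0,0,0,0,0],[0,0,0,0,0,0],[0,0,0,0,0,0],[0,0,0,0,0,0],[0,0,0,0,0,0],[0,0,0,0,0,0],[0,0,0,0,0,0],[0,0,0,0,0,0]]' 0.15
```

```text
clock: 2.13
tool_pos: [0.5311, 0.09, 0.0775]
eef_rot: [0.64, 0.768, 0.0, 0.0]
contact_force: [0.7, 1.0, 0.5]
finger_gap: 0.699
grasp_force: 0.0
clock: 2.8
tool_pos: [0.5322, 0.0898, 0.0787]
eef_rot: [0.64, 0.768, 0.002, 0.001]
contact_force: [0.5, 0.2, 6.2]
finger_gap: 0.298
grasp_force: 58.6
```

```bash
python3 -m handwheel '[[0,0,0,0,0,0],[0,0,0,0,0,0],[0,0,0,0,0,0],[-0.0045,0,0.002,0,0,0],[-0.0045,0,0.004,0,0,0],[-0.0045,0,0.004,0,0,0],[-0.0045,0,0.004,0,0,0]]' 0.6
python3 -m handwheel '[[0,0,0,0,0,0],[0,0,0,0,0,0],[0,0,0,0,0,0],[0,0,0,0,0,0],[0,0,0,0,0,0],[0,0,0,0,0,0]]' 0.15
python3 -m handwheel '[[0,0,-0.004,0,0,0],[0,0,-0.008,0,0,0],[0,0,-0.012,0,0,0],[0,0,-0.012,0,0,0]]'
```

```text
clock: 3.38
tool_pos: [0.5314, 0.0849, 0.0719]
eef_rot: [0.641, 0.768, -0.0, -0.0]
contact_force: [1.3, -0.3, 0.3]
finger_gap: 0.598
grasp_force: 0.0
clock: 3.88
tool_pos: [0.532, 0.0852, 0.0728]
eef_rot: [0.64, 0.768, 0.0, 0.0]
contact_force: [2.1, 0.7, 2.0]
finger_gap: 0.301
grasp_force: 59.0
clock: 4.22
tool_pos: [0.5314, 0.0851, 0.0843]
eef_rot: [0.64, 0.768, -0.0, -0.0]
contact_force: [0.5, 0.2, -6.4]
finger_gap: 0.3
grasp_force: 59.6
```

```bash
python3 -m handwheel '[[0,0,-0.01,0,0,-7],[0,0,-0.01,0,0,-14],[0,0,-0.01,0,0,-21],[0,0,-0.01,0,0,-28],[0,0,-0.01,0,0,-35],[0,0,-0.01,0,0,-42],[0,0,-0.01,0,0,-49],[0,0,-0.01,0,0,-55]]'
python3 - <<'E'
from h import *
a=cap("side")["image"][185:275,200:340,::-1]; cv2.imwrite("pics/port.png",cv2.resize(a,(700,450),interpolation=cv2.INTER_CUBIC))
E
```

```text
clock: 4.88
tool_pos: [0.5312, 0.085, 0.0936]
eef_rot: [0.21, 0.978, -0.0, -0.001]
contact_force: [-0.6, 0.2, -8.3]
finger_gap: 0.295
grasp_force: 60.1
```

View pics/port.png

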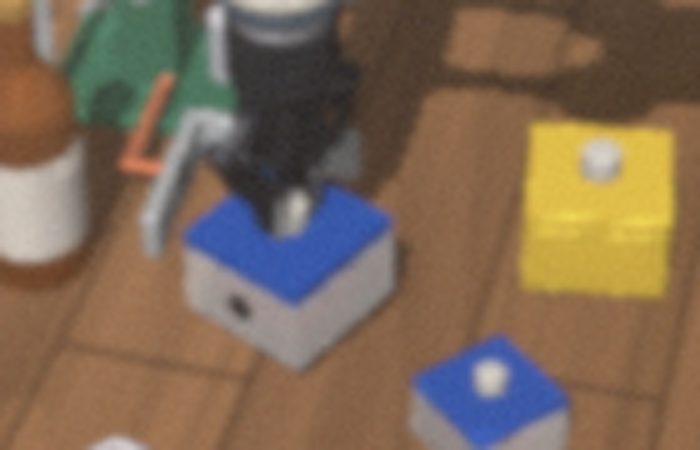

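The port is on the face at crop pixel (238,307), which is the keeper's original +x face. It only needs a turn to the dock's yaw.

Run:
```python
from h import *
print(d2w(-65,65,75)); rel(d2w(-65,65,75),pose(10.3-7.4))
```

```text
[ 0.57355169 -0.00141941  0.075     ]
shift [-0.0738 -0.0617  0.0186] turn [-8.000e-02 -4.000e-02  6.311e+01]
now 4.9333 [0.5312 0.085  0.0937] dock [-102.8  153.5   93.7] yaw 66.0 F [ 0.1  0.4 -7.8] gap 0.3 59.968650341033936
```

```bash
python3 -m handwheel '[[-0.01,-0.007,0.005,0,0,7],[-0.018,-0.015,0.008,0,0,14],[-0.027,-0.023,0.008,0,0,21],[-0.036,-0.03,0.008,0,0,28],[-0.045,-0.037,0.008,0,0,35],[-0.055,-0.045,0.008,0,0,42],[-0.064,-0.053,0.008,0,0,49],[-0.074,-0.062,0.008,0,0,56]]'
python3 -m handwheel '[[0,0,0.004,0,0,7],[0,0,0.007,0,0,7],[0,0,0.01,0,0,7],[0,0,0.0115,0,0,7],[0,0,0.0125,0,0,7],[0,0,0.0125,0,0,7]]'
python3 - <<'E'
from h import *
rel(d2w(-50,50,73),pose(2.94))
from m import measure
c=cap("top"); measure(cloud(c),c["image"])
E
```

```text
clock: 5.6
tool_pos: [0.5729, -0.0025, 0.0857]
eef_rot: [0.65, 0.76, -0.0, -0.001]
contact_force: [-0.8, 0.4, -7.0]
finger_gap: 0.302
grasp_force: 60.0
clock: 6.1
tool_pos: [0.5728, -0.0017, 0.0735]
eef_rot: [0.692, 0.722, -0.0, -0.0]
contact_force: [0.6, -0.2, -7.8]
finger_gap: 0.302
grasp_force: 60.0
shift [-0.0146  0.0159  0.0004] turn [-0.04 -0.01 -0.48]
now 6.1 [ 0.5728 -0.0017  0.0735] dock [-65.8  64.7  73.5] yaw 2.5 F [ 0.6 -0.2 -7.8] gap 0.3 59.951131939888
blue 197 [234. 204.] [554.3  16.2] [69.6 57.7] 5.76 z 0.0718
```

```bash
python3 -m handwheel '[[0,0,0.001,0,0,-0.5],[-0.003,0.003,0.0015,0,0,-0.5],[-0.006,0.006,0.0015,0,0,-0.5],[-0.009,0.009,0.0015,0,0,-0.5],[-0.011,0.012,0.0015,0,0,-0.5],[-0.011,0.012,0.0015,0,0,-0.5]]'
python3 -c "
from h import *
rel(d2w(-50,50,72.5),pose(2.94))"
```

```text
clock: 6.65
tool_pos: [0.5865, -0.0134, 0.0729]
eef_rot: [0.689, 0.724, 0.0, 0.001]
contact_force: [0.7, -2.6, -4.9]
finger_gap: 0.301
grasp_force: 60.4
shift [-0.0023  0.0026  0.0004] turn [ 0.09  0.04 -0.12]
now 6.65 [ 0.5865 -0.0134  0.0729] dock [-52.6  52.3  72.9] yaw 2.8 F [ 0.7 -2.6 -4.9] gap 0.3 60.388240814208984
```

```bash
python3 -m handwheel '[[0,0.001,0,0,0,0],[0,0.002,0,0,0,0],[0,0.003,0,0,0,0],[0,0.004,0,0,0,0],[0,0.004,0,0,0,0]]'
python3 -c "
from h import *
rel(d2w(-50,50,72.5),pose(2.94))"
```

```text
clock: 7.07
tool_pos: [0.5897, -0.0124, 0.0729]
eef_rot: [0.689, 0.725, 0.0, 0.0]
contact_force: [-2.4, -0.4, -0.4]
finger_gap: 0.297
grasp_force: 60.7
shift [-0.0032 -0.0006  0.0004] turn [ 0.03  0.01 -0.08]
now 7.0667 [ 0.5897 -0.0124  0.0729] dock [-49.4  53.2  72.9] yaw 2.9 F [-2.4 -0.4 -0.4] gap 0.3 60.717008113861084
```

```bash
python3 -m handwheel '[[-0.001,0.0005,0,0,0,0],[-0.002,0.001,0,0,0,0],[-0.003,0.0015,0,0,0,0],[-0.003,0.002,0,0,0,0],[-0.003,0.002,0,0,0,0]]'
python3 -m handwheel '[[-0.0005,0.0005,0,0,0,0],[-0.001,0.001,0,0,0,0],[-0.001,0.001,0,0,0,0]]'
python3 -c "
from h import *
rel(d2w(-50,50,72.5),pose(2.94))"
```

```text
clock: 7.48
tool_pos: [0.5918, -0.0149, 0.0729]
eef_rot: [0.689, 0.725, 0.0, -0.0]
contact_force: [-3.5, 3.4, 2.6]
finger_gap: 0.304
grasp_force: 61.0
clock: 7.73
tool_pos: [0.5919, -0.0149, 0.0729]
eef_rot: [0.689, 0.725, 0.0, -0.002]
contact_force: [-8.2, 6.1, 4.6]
finger_gap: 0.297
grasp_force: 61.3
shift [-0.0006 -0.0026  0.0004] turn [-0.11 -0.14 -0.04]
now 7.7333 [ 0.5919 -0.0149  0.0729] dock [-47.4  50.6  72.9] yaw 2.9 F [-8.2  6.1  4.6] gap 0.3 61.335663199424744
```

```bash
python3 -m handwheel '[[-0.0007,0.0007,0,0,0,0],[-0.0015,0.001,0,0,0,0],[-0.002,0.0012,0,0,0,0],[-0.002,0.0012,0,0,0,0]]'
python3 - <<'E'
from h import *
rel(d2w(-50,50,72.5),pose(2.94))
from m import measure
c=cap("top"); measure(cloud(c),c["image"])
s=cap("side")["image"]
a=cv2.resize(c["image"][160:230,190:300,::-1],(770,490),interpolation=cv2.INTER_CUBIC); cv2.imwrite("pics/home.png",a)
E
```

```text
clock: 8.07
tool_pos: [0.592, -0.0152, 0.073]
eef_rot: [0.689, 0.725, 0.0, -0.004]
contact_force: [-13.3, 11.0, 8.1]
finger_gap: 0.301
grasp_force: 61.7
shift [-0.0003 -0.0027  0.0005] turn [-0.26 -0.32  0.01]
now 8.0667 [ 0.592  -0.0152  0.073 ] dock [-47.3  50.3  73. ] yaw 3.0 F [-13.3  11.    8.1] gap 0.3 61.715059876441956
blue 218 [239. 198.] [575.3   3.9] [76.9 55.7] 3.51 z 0.0714
```

View pics/home.png

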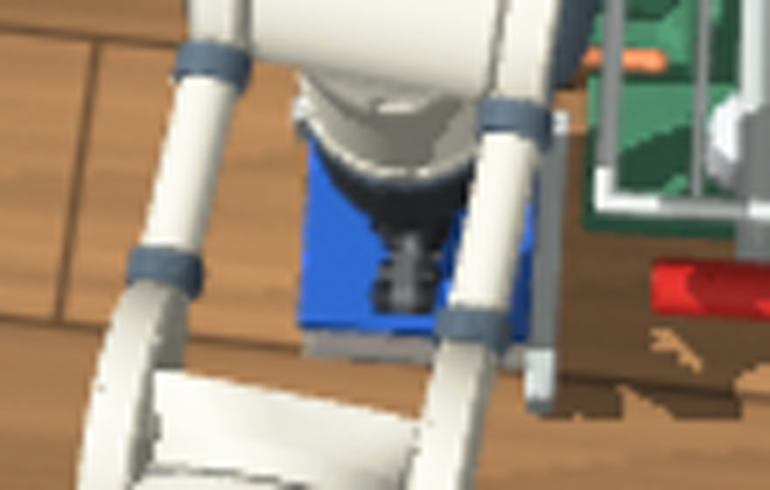

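Keeper is in the corner: lid at roughly x 300–535, its right side against the side fence, force in both directions. Releasing and checking, and measuring the decanter's clearance to the lever.

```bash
python3 -m handwheel '[[0.001,-0.001,0,0,0,0],[0.001,-0.001,0,0,0,0],[0.001,-0.001,0,0,0,0],[0.001,-0.001,0,0,0,0]]' 0.55
python3 -m handwheel '[[0,0,-0.015,0,0,0],[0,0,-0.04,0,0,0],[0.0,-0.03,-0.08,0,0,0],[0.0,-0.06,-0.11,0,0,0],[0,-0.1,-0.12,0,0,0],[0,-0.14,-0.12,0,0,0],[0,-0.17,-0.12,0,0,0],[0,-0.17,-0.12,0,0,0]]'
python3 - <<'E'
from h import *
from m import measure
c=cap("top"); measure(cloud(c),c["image"]); print("home",d2w(-50,50,0))
P=np.load("top.npy"); 
for lo,hi in((.05,.07),(.07,.1),(.1,.13),(.13,.2)):
    q=P[165:225,318:372].reshape(-1,3); q=q[(q[:,2]>lo)&(q[:,2]<hi)]
    print("dec",lo,len(q),q.min(0).round(3),q.max(0).round(3), "dock min/max y",np.array([w2d(a)[1] for a in q]).max())
rel(d2w(-180,-80,240),pose(2.94,40))
E
```

```text
clock: 8.5
tool_pos: [0.5935, -0.0178, 0.0726]
eef_rot: [0.689, 0.724, 0.0, 0.001]
contact_force: [0.2, -0.2, -0.1]
finger_gap: 0.546
grasp_force: 0.0
clock: 9.17
tool_pos: [0.4192, -0.0262, 0.1937]
eef_rot: [0.69, 0.724, 0.0, 0.001]
contact_force: [0.2, -0.1, 0.2]
finger_gap: 0.548
grasp_force: 0.0
blue 617 [251. 186.] [599.5 -14.8] [76.4 99.6] 1.77 z 0.0704
home [ 0.5893013  -0.01563032  0.        ]
dec 0.05 123 [ 0.561 -0.369  0.05 ] [ 0.671 -0.259  0.07 ] dock min/max y -193.81719946874017
dec 0.07 428 [ 0.563 -0.366  0.07 ] [ 0.667 -0.262  0.1  ] dock min/max y -197.4200829981252
dec 0.1 266 [ 0.579 -0.351  0.1  ] [ 0.656 -0.276  0.13 ] dock min/max y -211.14816492113832
dec 0.13 210 [ 0.597 -0.332  0.13 ] [ 0.634 -0.294  0.199] dock min/max y -229.17410963411726
shift [-0.128   0.0386 -0.0461] turn [-39.79   0.12  -0.12]
now 9.2167 [ 0.4216 -0.0262  0.1936] dock [-218.    48.   193.6] yaw 2.8 F [ 1.1  0.5 -0.2] gap 0.55 0.0
```

```bash
python3 -m handwheel '[[-0.02,0,-0.01,-7,0,0],[-0.04,0,-0.02,-14,0,0],[-0.06,0,-0.033,-21,0,0],[-0.08,0,-0.033,-28,0,0],[-0.1,0.0,-0.033,-35,0,0],[-0.12,0.01,-0.033,-40,0,0],[-0.128,0.04,-0.033,-40,0,0],[-0.128,0.06,-0.033,-40,0,0]]' 0.7
python3 - <<'E'
from h import *
z=np.array([.643,0,-.766]); G=np.array([-96.6,-80,166.2])
rel(d2w(*(G+17*z)),pose(2.94,40))
c=cap("side"); P=cloud(c); im=c["image"]; hsv=cv2.cvtColor(im,cv2.COLOR_RGB2HSV)
red=((hsv[...,0]<6)|(hsv[...,0]>174))&(hsv[...,1]>180)&(P[...,2]>.12)&(P[...,1]>-.25)&(P[...,2]<.2)
q=np.array([w2d(p) for p in P[red]]); print("red side",len(q),q.min(0),q.max(0))
P=np.load("top.npy");im=np.load("top_im.npy");hsv=cv2.cvtColor(im,cv2.COLOR_RGB2HSV)
red=((hsv[...,0]<5)|(hsv[...,0]>175))&(hsv[...,1]>200)&(P[...,2]>.12)
q=np.array([w2d(p) for p in P[red]]); print("red top",len(q),q.min(0),q.max(0))
cv2.imwrite("pics/pre.png",cv2.resize(c["image"][60:300,150:400,::-1],(625,600),interpolation=cv2.INTER_CUBIC))
E
```

```text
clock: 9.88
tool_pos: [0.4889, -0.1561, 0.2237]
eef_rot: [0.652, 0.677, 0.246, 0.237]
contact_force: [0.3, 1.1, 1.4]
finger_gap: 0.703
grasp_force: 0.0
shift [0.006  0.0097 0.1001] turn [-0.04  0.45 -0.59]
now 9.8833 [ 0.4889 -0.1561  0.2237] dock [-157.5  -85.1  223.7] yaw 2.2 F [0.3 1.1 1.4] gap 0.7 0.0
red side 17 [-100.14864675 -114.89437945  171.08898586] [-94.21800225 -47.38158034 182.56650181]
red top 143 [-109.05287376 -127.12543299  166.46408998] [-90.02067626 -52.80461758 184.35386827]
```

View pics/pre.png

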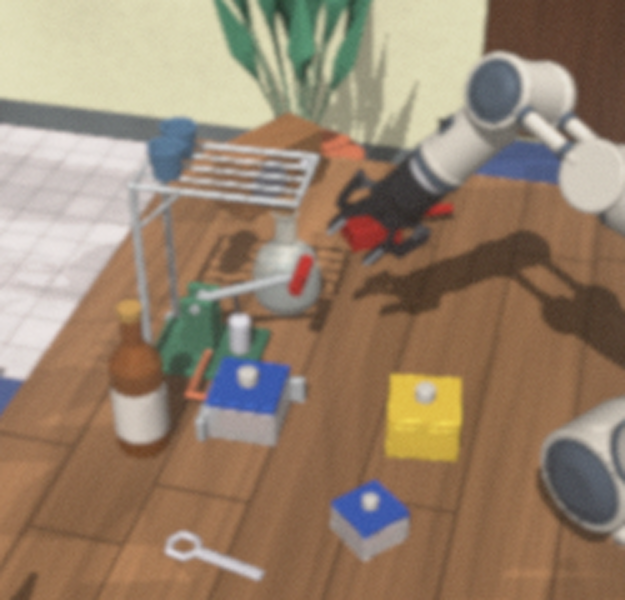

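Keeper sits in the fences at crop (245,400). The leaned gripper at (390,215) lines up with the red handle at (300,275), well clear of the rack. Approaching along the tool axis.

```bash
python3 -m handwheel '[[0.004,0.01,0.01,0,0,-0.5],[0.006,0.01,0.03,0,0,-0.5],[0.006,0.01,0.05,0,0,-0.5],[0.006,0.01,0.07,0,0,-0.5],[0.006,0.01,0.088,0,0,-0.5],[0.006,0.01,0.098,0,0,-0.5],[0.006,0.01,0.098,0,0,-0.5]]' 0.7
python3 - <<'E'
from h import *
z=np.array([.643,0,-.766]); G=np.array([-96.6,-80,166.2])
rel(d2w(*(G+17*z)),pose(2.94,40))
E
```

```text
clock: 10.52
tool_pos: [0.5599, -0.1406, 0.1536]
eef_rot: [0.645, 0.684, 0.246, 0.235]
contact_force: [-1.1, -0.1, 0.8]
finger_gap: 0.701
grasp_force: 0.0
shift [-0.0067 -0.0003  0.0004] turn [-0.24 -0.07  0.38]
now 10.5167 [ 0.5599 -0.1406  0.1536] dock [-85.7 -73.3 153.6] yaw 3.4 F [-1.1 -0.1  0.8] gap 0.7 0.0
```

```bash
python3 -m handwheel '[[0,0,0,0,0,0],[0,0,0,0,0,0],[0,0,0,0,0,0],[0,0,0,0,0,0],[0,0,0,0,0,0],[0,0,0,0,0,0],[0,0,0,0,0,0]]' 0.15
python3 - <<'E'
from h import *
s=sensors.observe(); c=Ro.from_quat(s["eef_rot"]); rel(s["tool_pos"],c)
R=Ro.from_euler("z",DA)
g=lambda q:np.array([60-170*np.cos(.4-q),0,100+170*np.sin(.4-q)])/1000
for q in(.1,.2,.3,.4,.5,.6,.62): print(q,c.inv().apply(R.apply(g(q)-g(0))).round(4))
E
```

```text
clock: 11.1
tool_pos: [0.5588, -0.1416, 0.1576]
eef_rot: [0.645, 0.684, 0.246, 0.237]
contact_force: [-8.4, -0.7, 1.9]
finger_gap: 0.258
grasp_force: 58.4
shift [0. 0. 0.] turn [0. 0. 0.]
now 11.1 [ 0.5588 -0.1416  0.1576] dock [-86.9 -74.2 157.6] yaw 3.5 F [-8.4 -0.7  1.9] gap 0.26 58.355732560157776
0.1 [ 0.0001 -0.0147  0.0085]
0.2 [ 0.0003 -0.0285  0.0184]
0.3 [ 0.0004 -0.0412  0.0297]
0.4 [ 0.0005 -0.0528  0.0421]
0.5 [ 0.0006 -0.063   0.0557]
0.6 [ 0.0007 -0.0719  0.0702]
0.62 [ 0.0007 -0.0735  0.0732]
```

```bash
python3 -m handwheel '[[0,-0.015,0.0085,0,0,0],[0,-0.0285,0.0185,0,0,0],[0,-0.041,0.03,0,0,0],[0,-0.053,0.042,0,0,0],[0,-0.063,0.056,0,0,0],[0,-0.072,0.07,0,0,0],[0,-0.0735,0.073,0,0,0],[0,-0.0735,0.073,0,0,0]]'
cat > l.py <<'E'
from h import *
s=sensors.observe(); c=Ro.from_quat(s["eef_rot"]); g=w2d(s["tool_pos"]-.017*c.as_matrix()[:,2]); 
print("grasp dock",g.round(1),"q est",(.4-np.arcsin((g[2]-100)/170)).round(3),(.4-np.arctan2(g[2]-100,60-g[0])).round(3),"F",s["contact_force"].round(1),s["clock"])
E
python3 l.py
```

```text
clock: 11.77
tool_pos: [0.552, -0.1406, 0.0563]
eef_rot: [0.644, 0.683, 0.249, 0.238]
contact_force: [1.5, 11.8, 6.6]
finger_gap: 0.263
grasp_force: 68.2
grasp dock [-104.7  -72.9   69.3] q est 0.582 0.584 F [ 1.5 11.8  6.6] 11.7667
```

```bash
python3 -m handwheel '[[0.001,-0.002,0.0023,0,0,0],[0.002,-0.004,0.0046,0,0,0],[0.002,-0.004,0.0046,0,0,0],[0.002,-0.004,0.0046,0,0,0]]'; python3 l.py
```

```text
clock: 12.1
tool_pos: [0.5528, -0.1404, 0.0529]
eef_rot: [0.643, 0.683, 0.249, 0.24]
contact_force: [3.5, 9.3, 5.9]
finger_gap: 0.258
grasp_force: 84.8
grasp dock [-103.9  -72.7   65.8] q est 0.602 0.606 F [3.5 9.3 5.9] 12.1
```

```bash
python3 -m handwheel '[[0.0,-0.002,0.0023,0,0,0],[0,-0.004,0.0046,0,0,0],[0.0,-0.004,0.0046,0,0,0],[0.0,-0.004,0.0046,0,0,0]]'; python3 l.py
```

```text
clock: 12.43
tool_pos: [0.5537, -0.1394, 0.0507]
eef_rot: [0.642, 0.683, 0.251, 0.241]
contact_force: [-18.6, 14.3, 26.9]
finger_gap: 0.258
grasp_force: 73.4
grasp dock [-103.   -71.8   63.5] q est 0.616 0.62 F [-18.6  14.3  26.9] 12.4333
```

```bash
python3 -m handwheel '[[0,0.0095,-0.012,0,0,0],[0,0.0185,-0.026,0,0,0],[0,0.0285,-0.04,0,0,0],[0,0.0405,-0.052,0,0,0],[0,0.053,-0.064,0,0,0],[0,0.0665,-0.074,0,0,0],[0,0.0815,-0.082,0,0,0],[0,0.0855,-0.087,0,0,0]]'; python3 l.py
python3 -m handwheel '[[0,0,0,0,0,0],[0,0.0,0,0,0,0],[0,0.0,0.0,0,0,0]]'; python3 l.py
```

```text
clock: 13.1
tool_pos: [0.5586, -0.1393, 0.1588]
eef_rot: [0.646, 0.684, 0.245, 0.235]
contact_force: [47.3, -8.2, -43.7]
finger_gap: 0.257
grasp_force: 61.2
grasp dock [-97.8 -71.9 171.9] q est -0.037 -0.027 F [ 47.3  -8.2 -43.7] 13.1
clock: 13.35
tool_pos: [0.5583, -0.1391, 0.1587]
eef_rot: [0.646, 0.684, 0.245, 0.235]
contact_force: [12.7, -2.2, -16.2]
finger_gap: 0.252
grasp_force: 64.8
grasp dock [-98.2 -71.7 171.8] q est -0.036 -0.026 F [ 12.7  -2.2 -16.2] 13.35
```

```bash
python3 -m handwheel '[[0,-0.004,0.005,0,0,0],[0,-0.019,0.013,0,0,0],[0,-0.0325,0.023,0,0,0],[0,-0.045,0.035,0,0,0],[0,-0.057,0.047,0,0,0],[0,-0.067,0.061,0,0,0],[0,-0.076,0.075,0,0,0],[0,-0.08,0.0805,0,0,0]]'; python3 l.py
python3 -m handwheel '[[0,-0.002,0.003,0,0,0],[0,-0.004,0.005,0,0,0],[0,-0.0055,0.0065,0,0,0],[0,-0.0055,0.0065,0,0,0],[0,-0.0055,0.0065,0,0,0]]'; python3 l.py
```

```text
clock: 14.02
tool_pos: [0.5524, -0.1398, 0.0535]
eef_rot: [0.644, 0.682, 0.25, 0.239]
contact_force: [-2.2, 8.7, 12.5]
finger_gap: 0.256
grasp_force: 81.7
grasp dock [-104.2  -72.1   66.5] q est 0.599 0.601 F [-2.2  8.7 12.5] 14.0167
clock: 14.43
tool_pos: [0.5534, -0.1396, 0.0506]
eef_rot: [0.642, 0.683, 0.251, 0.241]
contact_force: [-23.9, 14.0, 30.0]
finger_gap: 0.252
grasp_force: 85.8
grasp dock [-103.3  -72.    63.5] q est 0.616 0.62 F [-23.9  14.   30. ] 14.4333
```

```bash
python3 -m handwheel '[[0,0.0095,-0.012,0,0,0],[0,0.0185,-0.026,0,0,0],[0,0.0285,-0.04,0,0,0],[0,0.0405,-0.052,0,0,0],[0,0.053,-0.064,0,0,0],[0,0.0665,-0.074,0,0,0],[0,0.074,-0.078,0,0,0],[0,0.079,-0.081,0,0,0]]'
python3 -m handwheel '[[0,0.002,-0.002,0,0,0],[0,0.004,-0.004,0,0,0],[0,0.0065,-0.006,0,0,0],[0,0.0065,-0.006,0,0,0]]'; python3 l.py
python3 -m handwheel '[[0,-0.004,0.005,0,0,0],[0,-0.019,0.013,0,0,0],[0,-0.0325,0.023,0,0,0],[0,-0.045,0.035,0,0,0],[0,-0.057,0.047,0,0,0],[0,-0.067,0.061,0,0,0],[0,-0.076,0.075,0,0,0],[0,-0.08,0.0805,0,0,0]]'
python3 -m handwheel '[[0,-0.002,0.003,0,0,0],[0,-0.004,0.005,0,0,0],[0,-0.0055,0.0065,0,0,0],[0,-0.0055,0.0065,0,0,0],[0,-0.0055,0.0065,0,0,0]]'; python3 l.py
```

```text
clock: 15.1
tool_pos: [0.5579, -0.1392, 0.156]
eef_rot: [0.644, 0.684, 0.246, 0.237]
contact_force: [-3.6, 0.4, -3.2]
finger_gap: 0.252
grasp_force: 68.2
clock: 15.43
tool_pos: [0.5583, -0.1392, 0.1583]
eef_rot: [0.646, 0.684, 0.245, 0.234]
contact_force: [11.5, -3.4, -15.2]
finger_gap: 0.253
grasp_force: 65.5
grasp dock [-98.1 -71.8 171.4] q est -0.033 -0.024 F [ 11.5  -3.4 -15.2] 15.4333
clock: 16.1
tool_pos: [0.5525, -0.1397, 0.0532]
eef_rot: [0.644, 0.682, 0.25, 0.239]
contact_force: [-2.7, 8.6, 12.8]
finger_gap: 0.249
grasp_force: 81.3
clock: 16.52
tool_pos: [0.5534, -0.1398, 0.0505]
eef_rot: [0.643, 0.683, 0.251, 0.241]
contact_force: [-25.9, 13.7, 32.1]
finger_gap: 0.255
grasp_force: 86.2
grasp dock [-103.3  -72.1   63.4] q est 0.617 0.621 F [-25.9  13.7  32.1] 16.5167
```

```bash
python3 -m handwheel '[[0,0.0095,-0.012,0,0,0],[0,0.0185,-0.026,0,0,0],[0,0.0285,-0.04,0,0,0],[0,0.0405,-0.052,0,0,0],[0,0.053,-0.064,0,0,0],[0,0.0665,-0.074,0,0,0],[0,0.074,-0.078,0,0,0],[0,0.079,-0.081,0,0,0]]'
python3 -m handwheel '[[0,0.002,-0.002,0,0,0],[0,0.004,-0.004,0,0,0],[0,0.0065,-0.006,0,0,0],[0,0.0065,-0.006,0,0,0]]'; python3 l.py
python3 - <<'E'
from h import *
from m import measure
for n in("top","side"):
    c=cap(n); P=cloud(c); measure(P,c["image"])
    if n=="top": t=c["image"]
a=cv2.resize(t[160:225,200:300,::-1],(800,520),interpolation=cv2.INTER_CUBIC); cv2.imwrite("pics/k2.png",a)
E
```

```text
clock: 17.18
tool_pos: [0.5577, -0.1393, 0.1553]
eef_rot: [0.645, 0.684, 0.246, 0.236]
contact_force: [-8.2, -0.9, -1.5]
finger_gap: 0.255
grasp_force: 68.8
clock: 17.52
tool_pos: [0.5583, -0.1391, 0.1581]
eef_rot: [0.646, 0.684, 0.245, 0.234]
contact_force: [7.6, -2.2, -13.0]
finger_gap: 0.257
grasp_force: 65.9
grasp dock [-98.1 -71.7 171.2] q est -0.032 -0.023 F [  7.6  -2.2 -13. ] 17.5167
blue 922 [249. 192.] [588.7 -15.6] [99.6 98.8] 2.83 z 0.0706
blue 347 [249. 215.] [592.2 -12.9] [93.4 98.9] 2.72 z 0.0716
```

View pics/k2.png

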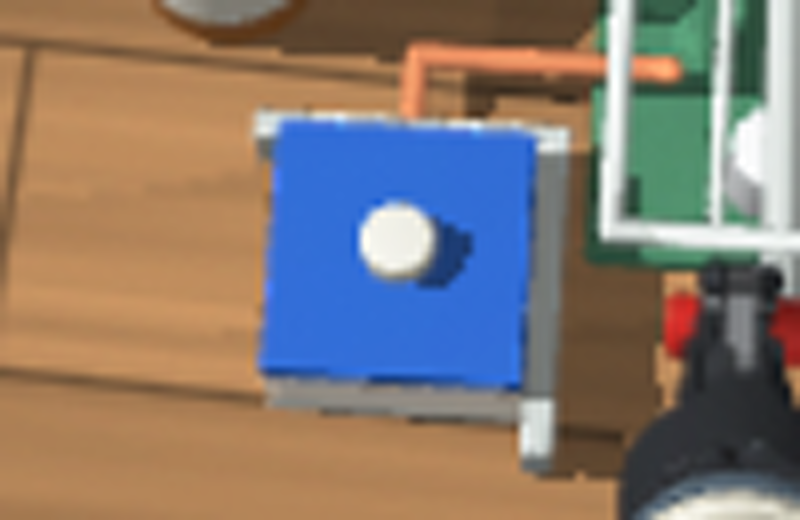

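The lid is square in the corner (centre 588.7, -15.6, yaw 2.8°; home is 589.3, -15.6, 2.9°). I'll do one more stroke for margin, then release.

```bash
python3 -m handwheel '[[0,-0.004,0.005,0,0,0],[0,-0.019,0.013,0,0,0],[0,-0.0325,0.023,0,0,0],[0,-0.045,0.035,0,0,0],[0,-0.057,0.047,0,0,0],[0,-0.067,0.061,0,0,0],[0,-0.076,0.075,0,0,0],[0,-0.08,0.0805,0,0,0]]'
python3 -m handwheel '[[0,-0.002,0.003,0,0,0],[0,-0.004,0.005,0,0,0],[0,-0.0055,0.0065,0,0,0],[0,-0.0055,0.0065,0,0,0],[0,-0.0055,0.0065,0,0,0]]'; python3 l.py
python3 -m handwheel '[[0,0.0095,-0.012,0,0,0],[0,0.0185,-0.026,0,0,0],[0,0.0285,-0.04,0,0,0],[0,0.0405,-0.052,0,0,0],[0,0.053,-0.064,0,0,0],[0,0.0665,-0.074,0,0,0],[0,0.074,-0.078,0,0,0],[0,0.079,-0.081,0,0,0]]'
python3 -m handwheel '[[0,0.002,-0.002,0,0,0],[0,0.004,-0.004,0,0,0],[0,0.0065,-0.006,0,0,0],[0,0.0065,-0.006,0,0,0]]'; python3 l.py
python3 -m handwheel '[[0,0,0.002,0,0,0],[0,0,0.002,0,0,0],[0,0,0.002,0,0,0],[0,0,0.002,0,0,0],[0,0,0.002,0,0,0]]' 0.7; python3 l.py
```

```text
clock: 18.28
tool_pos: [0.5523, -0.1393, 0.0525]
eef_rot: [0.644, 0.682, 0.25, 0.239]
contact_force: [-16.1, 11.0, 25.7]
finger_gap: 0.257
grasp_force: 82.3
clock: 18.7
tool_pos: [0.5529, -0.1393, 0.051]
eef_rot: [0.642, 0.683, 0.251, 0.24]
contact_force: [-48.7, 17.4, 45.6]
finger_gap: 0.253
grasp_force: 86.1
grasp dock [-103.7  -71.6   63.9] q est 0.614 0.617 F [-48.7  17.4  45.6] 18.7
clock: 19.37
tool_pos: [0.5577, -0.1387, 0.1551]
eef_rot: [0.644, 0.684, 0.246, 0.236]
contact_force: [-8.7, 1.9, -0.3]
finger_gap: 0.254
grasp_force: 69.0
clock: 19.7
tool_pos: [0.5584, -0.1388, 0.1581]
eef_rot: [0.646, 0.684, 0.246, 0.234]
contact_force: [8.3, -0.9, -14.1]
finger_gap: 0.254
grasp_force: 66.2
grasp dock [-98.  -71.4 171.2] q est -0.032 -0.023 F [  8.3  -0.9 -14.1] 19.7
clock: 20.12
tool_pos: [0.5613, -0.1392, 0.1628]
eef_rot: [0.644, 0.683, 0.247, 0.238]
contact_force: [0.2, -0.3, -0.3]
finger_gap: 0.701
grasp_force: 0.0
grasp dock [-95.3 -72.  175.8] q est -0.062 -0.054 F [ 0.2 -0.3 -0.3] 20.1167
```

```bash
python3 -m handwheel '[[0,-0.003,-0.015,0,0,0],[0,-0.005,-0.035,0,0,0],[0,-0.005,-0.06,0,0,0],[0,-0.005,-0.09,0,0,0],[0,-0.005,-0.12,0,0,0],[0,-0.005,-0.12,0,0,0],[0,-0.005,-0.12,0,0,0]]'
python3 - <<'E'
from h import *
from m import measure
c=cap("top"); P=cloud(c); im=c["image"]; measure(P,im)
hsv=cv2.cvtColor(im,cv2.COLOR_RGB2HSV)
red=((hsv[...,0]<5)|(hsv[...,0]>175))&(hsv[...,1]>200)&(P[...,2]>.05)&(P[...,1]>-.25)
q=np.array([w2d(p) for p in P[red]]); print("red",len(q),q.min(0),q.max(0))
i0=np.load("top_im.npy"); cv2.imwrite("pics/end.png",cv2.resize(im[...,::-1],(768,576)))
E
```

```text
clock: 20.7
tool_pos: [0.4801, -0.1438, 0.2536]
eef_rot: [0.644, 0.683, 0.247, 0.24]
contact_force: [0.5, -0.5, 0.3]
finger_gap: 0.699
grasp_force: 0.0
blue 922 [250. 192.] [588.7 -15.9] [100.   98.8] 3.63 z 0.0706
red 146 [-109.00945863 -126.42854128  164.87725473] [-89.49850104 -50.36071511 185.97306909]
```

View pics/end.png

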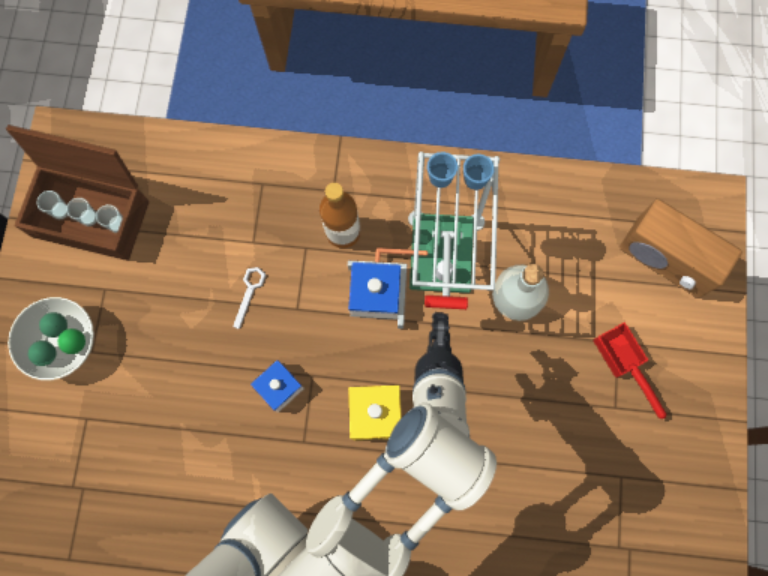

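The keeper is home at (375,290), the lever is up with its red handle at (446,302), and the arm is clear. All the bystanders are where they started, so I'm handing in.

```bash
python3 -c "
from plant import workorder
print(workorder.finish_job())"
```

```text
the job is handed in; nothing more can be done
None
```

The large blue-lidded keeper is square in the fence corner, port side to the gasket. The lever got four full strokes and is back up, nothing else was moved, and the job was handed in at about 21 s.

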